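# Snap the roof onto the mint-green model truck

## Task

Press the loose white roof of the mint-green model truck down until it has snapped fully home and lies flush on the load body along every edge. Leave the blue truck's roof standing loose just as it is, because the paint inside is still drying.

Things in the scene. Friction and masses are not known exactly. Their poses are not given: they have to be found in the camera images.
- truck_mint: mint-green model box truck fixed to the bench; origin on the bench under its load body's centre, x to the tail, z up. Cab at x -140 to -74 mm, lower than the load body (138 x 74 mm, open rim 105 mm high). 4 sprung catches inside the rim (x +-65, y +-22 mm) hold the roof's corners; each yields at 2 to 5 N, then latches. One end can latch while the other stands proud.
- roof_mint: white clip-down roof of the mint truck, panel 142 x 78 x 5 mm; mint dots on top at x -45 and +45 mm, y 0. Origin: centre of its underside, axes as the truck's. Starts loose, level, underside 10.5 mm above the rim (top 120.5 mm above the bench). The first end pressed at its dot snaps at 4 to 6 N, the other at 8 to 10 N, both at once from the middle at 16 N. Home: top at 110 mm, a rigid stop.
- truck_blue: blue model box truck, a bystander, fixed; same shape, size, origin and axes as the mint one. Either truck may stand on the left.
- roof_blue: white roof of the blue truck, like the mint truck's but with blue dots, also loose on its catches, underside 10.5 mm above the rim. It must stay like that.
Things that resemble listed ones, but are neither listed nor needed, are in the scene too. Leave any brown look-alike of the roof_mint alone.

How it is judged:
By the outcome, as a careful person would: the job done as asked, in the order asked, and still so for the second after the job is handed in, with the robot touching nothing.
It also fails if it takes over 29 s, if anything falls off the work surface, if the arm or the gripper's body presses on something with over 40 N, if the wrist force passes 120 N, or if a joint passes its speed limit or range.

## Robot

A 6-joint arm with a two-finger parallel gripper is mounted at the origin on the work surface. World frame = base frame: x ahead of the robot, y to its left, z up, the work surface at z = 0. Lengths are in m, angles in degrees, forces in N, time in s.
With the tool pointing down it reaches from about 0.275 to 0.85 m from the base axis. Payload 5.2 kg.
Tool frame: the origin (TCP) lies at the very end of the fingers, on their centre line; the grasp point (between the pads) lies 19 mm behind it; z points along the fingers, y is the line along which they close (so a half turn about z gives the same grasp; the last joint's range is limited). The gripper opens to 85 mm and grips with 20 to 120 N. Pads are 22 mm wide; open, the fingers measure 114 mm over their backs; the gripper's body (76 mm by 85 mm) begins 54 mm behind the grasp point. The pads swing forward as they close: fully open they stand 13 mm farther back than shut.
Start: joints at [61.031, 14.817, 87.949, -0, 77.235, -11.62], TCP at [0.164, 0.525, 0.231] pointing down, gripper open.
Joint ranges: [-179.93, 179.93], [-52.35, 119.4], [10.71, 147.94], [-69.91, 249.91], [12.55, 155.21], [-178.61, 178.61]. Speed limits (degrees/s): [147.25, 147.25, 180, 180, 180, 180].

## Interface

Orientations are given as [roll, pitch, yaw] about the fixed x, y, z axes, in that order (R = Rz(yaw) Ry(pitch) Rx(roll)).
In Python, from plant import * gives the robot as it stands. The module is installed in compiled form; this text tells all that it offers.
- The arm moves only by the tool drive_tool, never from a script. Its argument "increments" is text: rows parted by semicolons, each of 6 numbers parted by spaces: the shift along the tool's x, y, z each as a share of 300 mm, from -1 to 1, then the turn, a rotation vector about the tool's x, y, z each as a share of 60 degrees, from -1 to 1. In form: dx dy dz ax ay az; .... A call has 1 to 5 rows; each row is the pose to reach, as a shift and turn from the pose commanded when the call began, along the tool's axes at that moment; what a row does not reach only later rows make up. A row lasts 1/10 s, in which the tool goes at most 50 mm and 8.59 degrees, less where a joint would pass 70% of its speed; a pose out of reach is approached as far as the arm can. A call with a number of a shift or a turn outside -1 to 1 is refused whole. A call with a gripper value outside its range is refused whole. "fingers" is the opening, from -1 (shut) to 1 (fully open), set as the call begins (left out, the last holds). The fingers move at their own pace and stop on an object; "force" is the grip in N (left out, the last holds). Time passes only in rows, so rows that repeat a pose let the fingers close. It gives the time, the measured TCP pose, the force, the opening and the grip force at its end, in the units of the state.
- get_obs(): the state, without advancing time (a new reading comes with each control period).
- capture(name): name is "side" or "top" or "wrist"; returns a dict with "pixels" (420x560x3 uint8, blue, green, red), "depth" (420x560 float32, m along the optical axis (not along the pixel's ray), 0 where there is no reading), "intrinsics" (3x3 intrinsics, pixels), "rvec" (rotation vector, rad) and "tvec" (3), from world to camera coordinates, as OpenCV has them. Camera axes: x right, y down, z forward; pixel columns grow to the right and rows downward; lengths in m; the calibration is good to about 2 mm. A picture is of the moment at which its call begins.
- finish_job(): hands the job in; it is judged then, once.
The state is a dict: "clock": time; "q": joint angles; "qvel": joint speeds; "effort": joint torques, N m; "tool_pos": TCP position; "orientation": TCP orientation; "contact_force": force on the tool from outside, world axes, zero at the start; "moment": the same for the moment, N m; "finger_gap": opening from 0.0 (shut) to 1.0 (fully open); "grasp_force": force on a finger pad.
Only numpy, scipy, OpenCV 4.12 (cv2) and the standard library are available. Lean on these libraries where they do the work, as an engineer would, in place of code of your own. Each camera call takes 0.05 s, during which the arm holds its last target. There are 200 camera calls.

## Working session

There is one attempt and no reset: what is moved stays moved. The work goes in short steps, Python scripts to look and compute and a tool call to move; the robot and the scene stay as the last step left them, time stands still between calls to the robot, and variables do not carry over. Pictures are saved under pics/ and viewed, at most 10 in all, crops included, and the job is handed in when it is done.

Besides the shell and the picture viewer there is one more tool, called after "Emit:" by a JSON object that holds its "fn" and its "kwargs". drive_tool: Moves the arm, as the interface text tells. Its arguments: {"type":"object","properties":{"increments":{"type":"string"},"fingers":{"type":"number"},"force":{"type":"number"}},"required":["increments"]}

```bash
mkdir -p pics
python3 - <<'E'
from plant import *
import cv2,numpy as np
for n in("top","side"):
    c=capture(n);cv2.imwrite(f"pics/{n}.png",c["pixels"]);np.savez(n,**c)
o=get_obs();print(o["clock"],o["tool_pos"],o["orientation"],o["finger_gap"])
E
```

```text
0.1 [0.16374061 0.52457343 0.23056493] [-1.79907297e+02 -2.02627184e-02  1.62652018e+02] 1.0009841709213163
```

View pics/top.png

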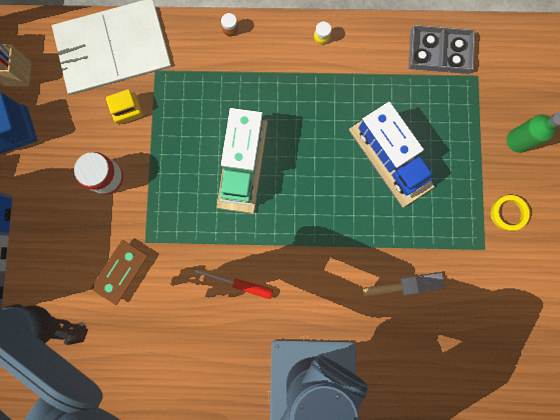

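View pics/side.png

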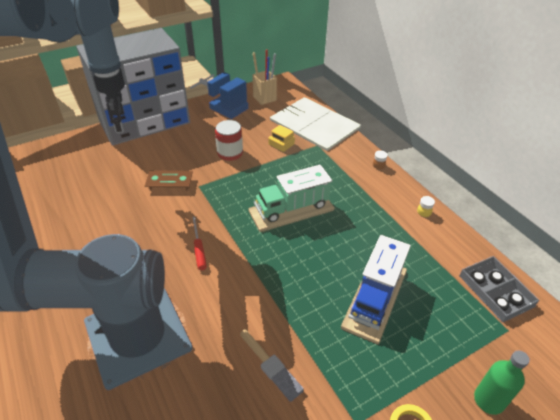

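Top view: the mint truck is on the left, with roof dots near (244,121) and (240,156) and its cab towards the robot at (236,185). The blue truck's roof is at (392,135), well clear. The brown look-alike is at (120,270).

```bash
cat > h.py <<'E'
import numpy as np,cv2
def world(c,uv,z=None):
    K=c["intrinsics"];R=cv2.Rodrigues(c["rvec"])[0];t=np.ravel(c["tvec"])
    uv=np.atleast_2d(uv).astype(float)
    d=np.c_[uv,np.ones(len(uv))]@np.linalg.inv(K).T@R; o=-R.T@t
    if z is not None: return o+d*((z-o[2])/d[:,2])[:,None]
    return o+d*np.array([c["depth"][int(round(v)),int(round(u))] for u,v in uv])[:,None]
E
python3 - <<'E'
from h import *
c=dict(np.load("top.npz"));p=c["pixels"]
x0,y0,x1,y1=215,100,270,175
s=p[y0:y1,x0:x1];hsv=cv2.cvtColor(s,cv2.COLOR_BGR2HSV)
w=((hsv[...,1]<40)&(hsv[...,2]>200)).astype(np.uint8)
w=cv2.morphologyEx(w,cv2.MORPH_CLOSE,np.ones((9,9)))
cs=max(cv2.findContours(w,0,2)[0],key=cv2.contourArea)
r=cv2.minAreaRect(cs);b=cv2.boxPoints(r)+[x0,y0];print(b)
W=world(c,b,.1205);print(W.round(4),W.mean(0),np.linalg.norm(np.diff(W,axis=0),axis=1))
for uv in[(244,121),(240,156),(242,138),(236,185),(232,130)]:print(uv,world(c,[uv]).round(4),world(c,[uv],.1205).round(4))
cv2.imwrite("pics/crop.png",cv2.resize(p[95:220,205:275],None,fx=4.6,fy=4.6,interpolation=2))
E
```

```text
[[220.27383995 164.84107208]
 [228.93642998 107.09046364]
 [261.21026611 111.93154144]
 [252.54767609 169.68215179]]
[[0.5138 0.2295 0.1205]
 [0.6549 0.2139 0.1205]
 [0.6442 0.1365 0.1205]
 [0.5037 0.1534 0.1205]] [0.57913107 0.18333233 0.1205    ] [0.14195178 0.07809376 0.14160382]
(244, 121) [[0.6199 0.1766 0.1245]] [[0.6212 0.1769 0.1205]]
(240, 156) [[0.5357 0.1838 0.1212]] [[0.5359 0.1838 0.1205]]
(242, 138) [[0.5791 0.1803 0.122 ]] [[0.5795 0.1804 0.1205]]
(236, 185) [[0.471  0.1933 0.0944]] [[0.4665 0.1911 0.1205]]
(232, 130) [[0.5987 0.2048 0.1201]] [[0.5986 0.2047 0.1205]]
```

View pics/crop.png

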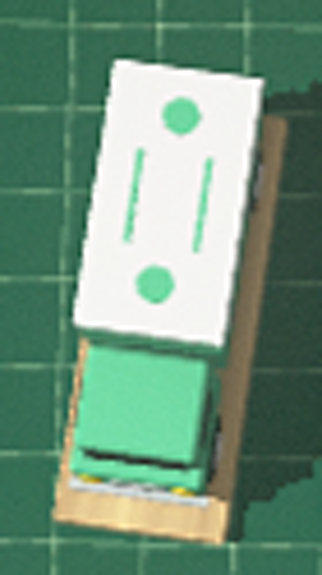

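The measured panel is 142 x 78 mm, which matches. Its centre is (0.579, 0.183) with yaw -6.4°, and the dots are at (0.624, 0.178) and (0.534, 0.188). I'll shut the fingers and move above the tail dot.

Emit:
{"fn": "drive_tool", "kwargs": {"increments": "-0.8 -0.285 0 0 0 0;-0.8 -0.285 0 0 0 0;-0.8 -0.285 0 0 0 0;-0.8 -0.285 0 0 0 0;-0.8 -0.285 0 0 0 0", "fingers": -1}}

```text
clock: 0.6
tool_pos: [0.3648, 0.3732, 0.231]
orientation: [-180.0, -0.0, 162.7]
contact_force: [-0.2, 0.4, 0.3]
finger_gap: 0.144
grasp_force: 0.0
```

Emit:
{"fn": "drive_tool", "kwargs": {"increments": "-0.8 -0.285 0 0 0 0;-0.8 -0.285 0 0 0 0;-0.8 -0.285 0 0 0 0;-0.8 -0.285 0 0 0 0;-0.8 -0.285 0 0 0 0"}}

```text
clock: 1.1
tool_pos: [0.5647, 0.2228, 0.2309]
orientation: [-180.0, -0.0, 162.6]
contact_force: [0.6, 0.7, 0.6]
finger_gap: 0.002
grasp_force: 0.0
```

```bash
cat > go.py <<'E'
import sys,numpy as np
from plant import *
from scipy.spatial.transform import Rotation as R
o=get_obs();M=R.from_euler("xyz",o["orientation"],degrees=True)
print(o["clock"],o["tool_pos"],o["orientation"],o["contact_force"],o["finger_gap"])
for t in((.6238,.1783,.14),(.5344,.1884,.14)):print(t,(M.inv().apply(np.array(t)-o["tool_pos"])/.3).round(4))
E
python3 go.py
```

```text
1.1 [0.56470606 0.22279187 0.23087587] [-1.79987744e+02 -4.38208386e-02  1.62637503e+02] [0.560112   0.71123431 0.61369625] 0.001686710326773063
(0.6238, 0.1783, 0.14) [-0.2325 -0.0827  0.3028]
(0.5344, 0.1884, 0.14) [ 0.062  -0.1395  0.303 ]
```

Emit:
{"fn": "drive_tool", "kwargs": {"increments": "-0.233 -0.083 0.1 0 0 0;-0.233 -0.083 0.3 0 0 0;-0.233 -0.083 0.3 0 0 0;-0.233 -0.083 0.3 0 0 0;-0.233 -0.083 0.3 0 0 0"}}

```text
clock: 1.6
tool_pos: [0.6224, 0.1799, 0.1411]
orientation: [-180.0, -0.1, 162.6]
contact_force: [1.1, 0.2, 0.6]
finger_gap: 0.0
grasp_force: 0.0
```

```bash
python3 go.py
python3 - <<'E'
from plant import *
import cv2
c=capture("top");cv2.imwrite("pics/t2.png",cv2.resize(c["pixels"][80:220,180:320],None,fx=4,fy=4))
E
```

```text
1.6 [0.62244439 0.1798714  0.14109789] [-1.79976832e+02 -8.88899744e-02  1.62632649e+02] [1.14257149 0.19420951 0.64433782] 0.00044361929395381346
(0.6238, 0.1783, 0.14) [-0.0059 -0.0036  0.0037]
(0.5344, 0.1884, 0.14) [ 0.2886 -0.0605  0.0041]
```

View pics/t2.png

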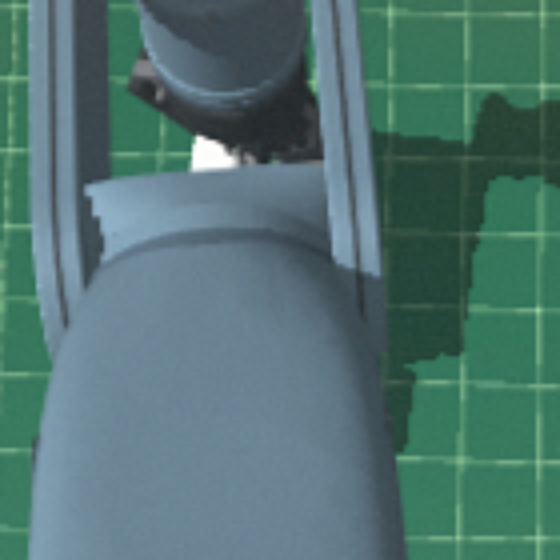

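The arm hides the roof from above, but the pose reading is within 2 mm of the tail dot. I'll descend gently and watch the force.

Emit:
{"fn": "drive_tool", "kwargs": {"increments": "-0.004 -0.003 0.05 0 0 0;-0.004 -0.003 0.065 0 0 0;-0.004 -0.003 0.07 0 0 0;-0.004 -0.003 0.075 0 0 0;-0.004 -0.003 0.075 0 0 0"}}

```text
clock: 2.15
tool_pos: [0.6233, 0.179, 0.1196]
orientation: [180.0, 0.0, 162.7]
contact_force: [-1.2, 0.7, 2.0]
finger_gap: 0.001
grasp_force: 0.9
```

Emit:
{"fn": "drive_tool", "kwargs": {"increments": "0 0 0.005 0 0 0;0 0 0.01 0 0 0;0 0 0.013 0 0 0;0 0 0.017 0 0 0;0 0 0.017 0 0 0"}}

```text
clock: 2.65
tool_pos: [0.6235, 0.1784, 0.1131]
orientation: [-180.0, -0.0, 162.6]
contact_force: [-0.5, 0.1, -0.1]
finger_gap: -0.002
grasp_force: 0.0
```

Emit:
{"fn": "drive_tool", "kwargs": {"increments": "0 0 0.005 0 0 0;0 0 0.008 0 0 0;0 0 0.01 0 0 0;0 0 0.01 0 0 0;0 0 0.01 0 0 0"}}

```text
clock: 3.15
tool_pos: [0.624, 0.1785, 0.1122]
orientation: [180.0, 0.1, 162.7]
contact_force: [-3.3, -0.3, 8.9]
finger_gap: -0.001
grasp_force: 4.3
```

8.9 N at 0.112 m means the tail end has hit its stop and latched; the tilted roof accounts for the extra 2 mm. Next is the front dot, pressed the same way.

Emit:
{"fn": "drive_tool", "kwargs": {"increments": "0 0 -0.1 0 0 0;0.15 -0.03 -0.1 0 0 0;0.295 -0.057 -0.1 0 0 0;0.295 -0.057 -0.1 0 0 0;0.295 -0.057 -0.1 0 0 0"}}

```text
clock: 3.65
tool_pos: [0.5334, 0.1889, 0.1409]
orientation: [180.0, 0.0, 162.7]
contact_force: [0.6, 0.2, -0.2]
finger_gap: 0.002
grasp_force: 0.0
```

```bash
python3 go.py
python3 - <<'E'
from plant import *
import cv2,numpy as np
c=capture("side");cv2.imwrite("pics/s2.png",cv2.resize(c["pixels"][140:240,230:350],None,fx=5,fy=5,interpolation=2))
E
```

```text
3.65 [0.53335053 0.18885688 0.14093374] [1.79997459e+02 1.71272001e-02 1.62698797e+02] [ 0.58963103  0.18179414 -0.20979744] 0.0018194986726221875
(0.6238, 0.1783, 0.14) [-0.2983  0.0561  0.0032]
(0.5344, 0.1884, 0.14) [-0.0038 -0.0004  0.0031]
```

View pics/s2.png

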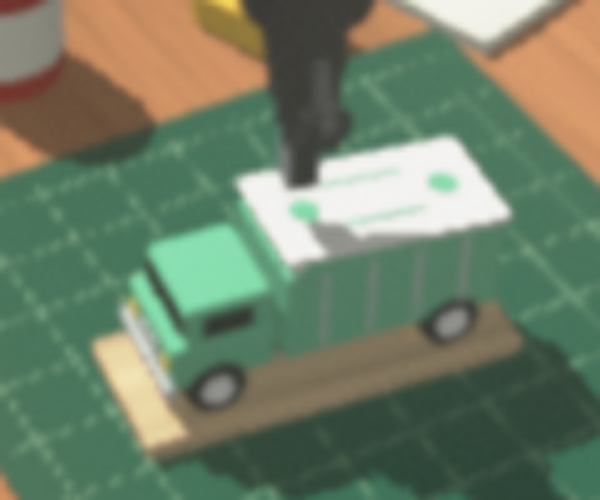

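The crop shows the shut fingers just above the front dot (305,210). The roof is lower at the tail (510,215) and proud at the cab end, so I'll press the front end now.

Emit:
{"fn": "drive_tool", "kwargs": {"increments": "-0.003 0 0.05 0 0 0;-0.003 0 0.07 0 0 0;-0.003 0 0.075 0 0 0;-0.003 0 0.08 0 0 0;-0.003 0 0.085 0 0 0"}}

```text
clock: 4.2
tool_pos: [0.5369, 0.1883, 0.1167]
orientation: [179.9, 0.2, 162.6]
contact_force: [0.3, -1.4, 7.5]
finger_gap: -0.003
grasp_force: 3.6
```

Emit:
{"fn": "drive_tool", "kwargs": {"increments": "0 0 0.005 0 0 0;0 0 0.01 0 0 0;0 0 0.015 0 0 0;0 0 0.02 0 0 0;0 0 0.02 0 0 0"}}

```text
clock: 4.7
tool_pos: [0.5348, 0.1883, 0.11]
orientation: [-180.0, -0.0, 162.7]
contact_force: [-2.0, -1.9, 8.4]
finger_gap: -0.001
grasp_force: 4.4
```

Emit:
{"fn": "drive_tool", "kwargs": {"increments": "0 0 0.005 0 0 0;0 0 0.01 0 0 0;0 0 0.012 0 0 0;0 0 0.012 0 0 0;0 0 0.012 0 0 0"}}

```text
clock: 5.2
tool_pos: [0.5348, 0.1883, 0.1099]
orientation: [180.0, 0.1, 162.7]
contact_force: [-12.9, -3.3, 31.7]
finger_gap: -0.0
grasp_force: 15.9
```

Emit:
{"fn": "drive_tool", "kwargs": {"increments": "0 0 -0.05 0 0 0;0 0 -0.12 0 0 0;-0.295 0.057 -0.08 0 0 0;-0.295 0.057 -0.08 0 0 0;-0.295 0.057 -0.08 0 0 0"}}

```text
clock: 5.7
tool_pos: [0.6283, 0.1769, 0.1278]
orientation: [-180.0, 0.1, 162.5]
contact_force: [0.3, 0.7, 0.1]
finger_gap: 0.0
grasp_force: 0.0
```

```bash
python3 go.py
```

```text
5.7 [0.62834538 0.1769397  0.1277751 ] [-1.79991299e+02  6.38319283e-02  1.62548773e+02] [0.34197085 0.6635253  0.09853995] 0.0004331220612248495
(0.6238, 0.1783, 0.14) [ 0.0158 -0.0002 -0.0408]
(0.5344, 0.1884, 0.14) [ 0.3101 -0.0575 -0.0411]
```

The front end is on its rigid stop at 0.1099 m. I'll press the tail dot once more to check it, then back off and look.

Emit:
{"fn": "drive_tool", "kwargs": {"increments": "0.012 0 0.04 0 0 0;0.012 0 0.055 0 0 0;0.012 0 0.06 0 0 0;0.012 0 0.062 0 0 0;0.012 0 0.062 0 0 0"}}

```text
clock: 6.2
tool_pos: [0.6208, 0.1796, 0.1115]
orientation: [180.0, 0.0, 162.7]
contact_force: [0.4, 0.2, -0.3]
finger_gap: -0.001
grasp_force: 0.0
```

Emit:
{"fn": "drive_tool", "kwargs": {"increments": "0 0 -0.1 0 0 0;0 0 -0.25 0 0 0;0 0 -0.4 0 0 0;0.15 0.1 -0.4 0 0 0;0.3 0.2 -0.4 0 0 0"}}

```text
clock: 6.7
tool_pos: [0.5593, 0.2572, 0.2338]
orientation: [179.8, 0.3, 162.5]
contact_force: [0.4, 1.0, -0.4]
finger_gap: 0.001
grasp_force: 0.0
```

Emit:
{"fn": "drive_tool", "kwargs": {"increments": "0.17 0.06 0 0 0 0;0.33 0.12 0 0 0 0;0.49 0.18 0 0 0 0;0.65 0.24 0 0 0 0;0.78 0.28 0 0 0 0"}}

```text
clock: 7.2
tool_pos: [0.3582, 0.4083, 0.2319]
orientation: [179.9, 0.1, 162.7]
contact_force: [0.0, 0.7, 0.1]
finger_gap: 0.001
grasp_force: 0.0
```

Run:
```python
from plant import *
from h import *
a=capture("top")["pixels"][80:220,190:460];c=capture("side");b=c["pixels"][140:320,230:420]
im=np.vstack([cv2.resize(a,(570,296),interpolation=2),np.hstack([cv2.resize(b,(317,300),interpolation=2),np.zeros((300,253,3),np.uint8)])])
cv2.imwrite("pics/f.png",im)
t=capture("top")
g=[(.579+x*.9937+y*.112,.183-x*.112+y*.9937,.11) for x in(-60,0,60) for y in(-30,30) for x,y in[(x/1000,y/1000)]]
uv=cv2.projectPoints(np.array(g),t["rvec"],t["tvec"],t["intrinsics"],None)[0][:,0]
print(world(t,uv)[:,2].round(4)); print(world(dict(np.load("top.npz")),uv)[:,2].round(4))
```

```text
[0.1078 0.1098 0.1098 0.1098 0.11   0.1098]
[0.1245 0.1163 0.1215 0.1163 0.1218 0.1164]
```

View pics/f.png

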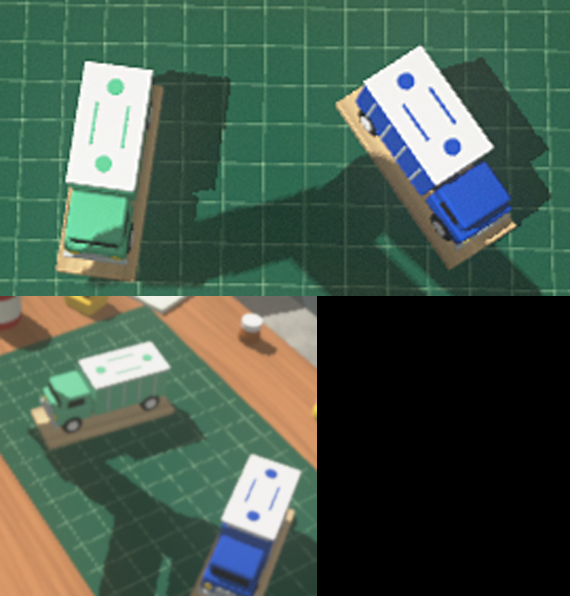

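The mint roof now reads level at 0.110 m at five of six depth points (the sixth reads 0.108), including both tail corners. It looks square in the top view at (115,125), and the blue roof at (428,115) is untouched.

```bash
python3 -c "
from plant import *
print(finish_job())"
```

```text
the job is handed in; nothing more can be done
None
```

The mint truck's roof is pressed home and lies level at 110 mm at both ends, I never touched the blue truck's roof, and the job was handed in at about 7 s.

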